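# Shut the calculator returns box and post the calculator

### The job

The study room's calculator returns box has been emptied and its lid left standing open. Shut the lid and press it down against its rubber seal until the orange latch catches and keeps it shut by itself, and only then return the loan calculator by posting it through the slot in the closed lid so that it ends up inside. Leave the mug, phone and mouse where they are.

Things in the scene. Friction and masses are not known exactly. Their poses are not given: they have to be found in the camera images.
- returns_box: Lime-green open plastic tub fixed to the desk, 150 (x) x 170 (y) x 94 mm high, walls and floor 5 mm. Origin: centre of its underside, z up. The lid is hinged on its +x side (away from the robot, give or take the yaw). The orange latch stands at the middle of its -x side, 32 mm wide, reaching 20 mm out from the tub and up to 118 mm above the desk.
- lid (a joint): Angle of the light-grey lid about its hinge, rad: 0 = pressed fully down, 1.57 = upright, stop at 1.6; starts at 1.0 to 1.45. A stiff hinge keeps it where it is left (3 to 5 N near its edge moves it). Closing, it meets the latch at about 0.08 and the seal at 0.03; it then needs a rising push, 11 to 15 N at lid_press. Caught, it rests at about 0.005; else it stays at 0.025 or more.
- latch (a joint): Slide of the sprung orange latch, m: 0 = at rest, growing as the lid's tongue pushes it outward (to the box's -x), up to about 0.005 while the tongue passes; it snaps back to under 0.001 when it has caught over the tongue.
- lid_hinge (a point): Middle of the hinge line, at the top of the tub's +x side, 98 mm above the desk, in the plane of the lid's underside. Axes as the box's. At lid angle a the lid reaches from here along (-cos a, 0, sin a) of those axes, its outer face looks along (sin a, 0, cos a). Lid: 200 g, 7 mm thick, 174 mm along y, 151 mm from hinge to free edge, plus a steel tongue 36 mm wide to 159 mm.
- lid_press (a point): Point on the lid's outer face (top when closed) at mid-width, 122 mm from the hinge line and 29 mm from the lid's free edge: a good place to press. Turns with the lid: its x axis points to the hinge, y along the hinge, z out of the outer face.
- slot (a point): Centre of the slot through the lid, on its outer face, 75 mm from the hinge line; axes as lid_press. The slot is 118 mm long (y) and 14 mm wide (x), through the 7 mm plate; sloping black lips on its long sides rise 6 mm above the plate and guide inward. With the lid shut it is level, 105 mm above the desk. Let go part-way in, the calculator drops into the tub.
- calculator: Slim dark pocket calculator with light keys, 9 mm thick (x) x 110 mm long (y) x 65 mm high (z), 90 g, standing on its long edge in the stand. Origin: middle of the lower edge. Its lower 24 mm are between the stand's walls, the upper 41 mm stand free; its top is 71 mm above the desk.
- calc_center (a point): Centre of the calculator, 32.5 mm above its origin; same axes.
- stand: White desk stand fixed to the desk, base 60 (x) x 130 (y) mm, with a channel 13 mm wide and 116 mm long along y, its floor 6 mm and its walls' top 30 mm above the desk. Origin: centre of its underside.
- mug: Blue mug, 78 mm across, 92 mm high, standing on the desk beyond the work. Origin: centre of its foot. To be left alone.
- phone: Phone lying flat, 150 x 72 x 9 mm, on the left of the desk. Origin: centre of its underside. To be left alone.
- mouse: Black computer mouse, 100 x 58 x 35 mm, on the right of the desk. Origin: centre of its underside. To be left alone.

How it is judged:
On the way, in this order (a step that is already met when the one before it is completed fails the run):
1. the lid is pressed shut and the latch has caught over it, with nothing pressing on the lid any more (value of joint lid below 0.018 rad and value of joint latch below 0.0015 m and contact force between the arm and returns_box below 0.5 N), for 0.2 s.
2. the calculator passes through the slot of the latched lid (value of joint lid below 0.018 rad and z of calc_center in the frame of slot between -0.038 and 0.028 m and x of calc_center in the frame of slot between -0.012 and 0.012 m and y of calc_center in the frame of slot between -0.03 and 0.03 m).
At the end, for the whole second after the job is handed in: The lid is shut (below 0.018 rad) with the latch caught over it (latch within 1.5 mm of rest), and the calculator lies still wholly inside the box (its centre within the tub and below 60 mm above the box's underside) (value of joint lid below 0.018 rad and value of joint latch below 0.0015 m and z of calc_center in the frame of returns_box between 0 and 0.06 m and x of calc_center in the frame of returns_box between -0.07 and 0.07 m and y of calc_center in the frame of returns_box between -0.08 and 0.08 m and linear speed of calculator below 0.02 m/s); the robot touches nothing.
It fails at once if the mug, the phone or the mouse is moved more than 25 mm (distance of any of mug, phone, mouse from where it was at the start of the episode above 0.025 m).
It also fails if it takes over 61 s, if anything falls off the work surface, if the arm or the gripper's body presses on something with over 40 N, if the wrist force passes 120 N, or if a joint passes its speed limit or range.

### The arm

A 6-joint arm with a two-finger parallel gripper is mounted at the origin on the work surface. World frame = base frame: x ahead of the robot, y to its left, z up, the work surface at z = 0. Lengths are in m, angles in rad, forces in N, time in s.
With the tool pointing down it reaches from about 0.275 to 0.825 m from the base axis. Payload 4.9 kg.
Tool frame: the origin (TCP) lies between the finger pads; the fingertips stand manip.finger_overhang ahead of it and the grasp point (between the pads) lies 2 mm behind it (manip.finger_overhang is the distance from the TCP to the fingertips, in m); y points along the fingers, x is the direction in which the jaws open and shut, and the axes are right-handed (so a half turn about y gives the same grasp; the last joint's range is limited). The gripper opens to 85 mm and grips with 20 to 120 N. Pads are 22 mm wide; open, the fingers measure 114 mm over their backs; the gripper's body (76 mm by 85 mm) begins 54 mm behind the grasp point. The pads swing forward as they close: fully open they stand 13 mm farther back than shut.
Start: joints at [1.056, 0.326, -0.193, 1.052, 0, 1.437], TCP at [0.204, 0.511, 0.248] pointing down, gripper open.
Joint ranges: [-2.65, 2.65], [-0.97, 1.79], [-1.3, 1.35], [-1.93, 2.1], [-1.47, 1.37], [-3.14, 3.14]. Speed limits (rad/s): [2.57, 2.57, 3.14, 3.14, 3.14, 3.14].

### API

Orientations are given as [roll, pitch, yaw] about the fixed x, y, z axes, in that order (R = Rz(yaw) Ry(pitch) Rx(roll)).
In Python, from bench import manip gives the robot as it stands. The module is installed in compiled form; this text tells all that it offers. Calls block until the motion is done:
- manip.move_pose(position, orientation): joint-space move of the TCP to a pose.
- manip.servo_line(position, ori=None, max_speed=0.15): straight line of the TCP; ori=None keeps the orientation; max_speed is the mean speed in m/s.
- manip.movej(angles): joint-space move.
- manip.gripper_to(opening): opening from 0.0 (shut) to 1.0 (fully open); the grip force is fixed at half the most; returns when the fingers have stopped.
- manip.dwell(seconds).
- manip.inverse_kinematics(position, orientation): joint angles nearest the present ones, or None.
- manip.camera(name): name is "scene" or "top"; returns a dict with "image" (400x640x3 uint8, red, green, blue), "camera_matrix" (3x3 intrinsics, pixels), "cam_to_world" (4x4, takes a point from camera to world coordinates). Camera axes: x right, y down, z forward; pixel columns grow to the right and rows downward; lengths in m; the calibration is good to about 2 mm. A picture is of the moment at which its call begins. There is no depth.
A pose or a line that the arm cannot do raises manip.IKError and nothing moves.
- manip.job_done(): hands the job in, once; it reports no verdict.
Trained networks look in a picture, given as the dict that the camera call returned (one of the last four; its "shot" number tells which), for a name from the list of things; names that differ only in an ending like _2 or _b are one class to them, and where a whole thing is asked for, a point or a joint stands for the part that bears it (a point fixed in the world has none). Each returns a list of dicts, best first, with "conf" (0 to 1); they miss things now and then, are a little off and sometimes report something else, mostly with a low value. They report only what shows in the picture. A call takes as long as a camera call.
- manip.recognise(picture, target): "location" ([column, row] in pixels, amid what is visible of it).
- manip.masks_of(picture, target): "region" (400x640 bool, what is visible of it) and "location" ([column, row] in pixels, amid what is visible of it).
- manip.tip_of(picture, target): "location" ([column, row] in pixels: a listed point, or the origin of a listed thing).
Readings, each from a call of its own:
- manip.read_time(): time.
- manip.read_joint_pos(): joint angles.
- manip.read_joint_velocities(): joint speeds.
- manip.read_joint_torque(): joint torques, N m.
- manip.read_position(): TCP position.
- manip.read_tool_rot(): TCP orientation.
- manip.read_wrist_force(): force on the tool from outside, world axes, zero at the start.
- manip.read_ft_torque(): the same for the moment, N m.
- manip.read_gripper_width(): opening from 0.0 (shut) to 1.0 (fully open).
Only numpy, scipy, OpenCV 4.12 (cv2) and the standard library are available. Lean on these libraries where they do the work, as an engineer would, in place of code of your own. Each camera call takes 0.05 s, during which the arm holds its last target.

## Working session

There is one attempt and no reset: what is moved stays moved. The work goes in short steps, each a Python script; the robot and the scene stay as the last script left them, time stands still between calls to the robot, and variables do not carry over. Pictures are saved under pics/ and viewed, and the job is handed in when it is done.

```bash
mkdir -p pics; ls
python3 - <<'E'
from bench import manip
import cv2, numpy as np
print(manip.read_time(), manip.finger_overhang, manip.read_position(), manip.read_tool_rot())
for n in ["scene","top"]:
    p=manip.camera(n)
    cv2.imwrite(f"pics/{n}0.png",p["image"][:,:,::-1])
    print(n,p["camera_matrix"].tolist(),np.round(p["cam_to_world"],4).tolist())
    for t in ["calculator","calc_center","stand","returns_box","lid_hinge","lid_press","slot","latch"]:
        r=manip.tip_of(p,t)
        print(t,[(np.round(x["location"],1).tolist(),round(x["conf"],2)) for x in r[:2]])
print(manip.read_time())
E
```

```text
pics
0.0 0.017 [0.20413606 0.51009731 0.24749433] [-1.57061109  0.0017405   1.18999819]
scene [[486.1801548147648, 0.0, 316.6631050584168], [0.0, 486.1801548147648, 192.02048283405898], [0.0, 0.0, 1.0]] [[0.1883, 0.8425, -0.5048, 1.2627], [0.9821, -0.1556, 0.1065, -0.1524], [0.0112, -0.5158, -0.8566, 1.1817], [0.0, 0.0, 0.0, 1.0]]
calculator [([247.2, 183.0], 0.91), ([248.7, 180.2], 0.56)]
calc_center [([245.0, 179.3], 0.67), ([390.1, 169.4], 0.28)]
stand [([247.5, 181.5], 0.81)]
returns_box [([391.7, 167.5], 0.81)]
lid_hinge [([410.0, 173.9], 0.94), ([450.4, 168.5], 0.71)]
lid_press [([404.8, 134.4], 0.93)]
slot [([405.3, 149.3], 0.6)]Traceback (most recent call last):
  File "<stdin>", line 9, in <module>
ValueError: it knows: calc_center, calculator, lid_hinge, lid_press, mouse, mug, phone, returns_box, slot, stand
```

View pics/scene0.png

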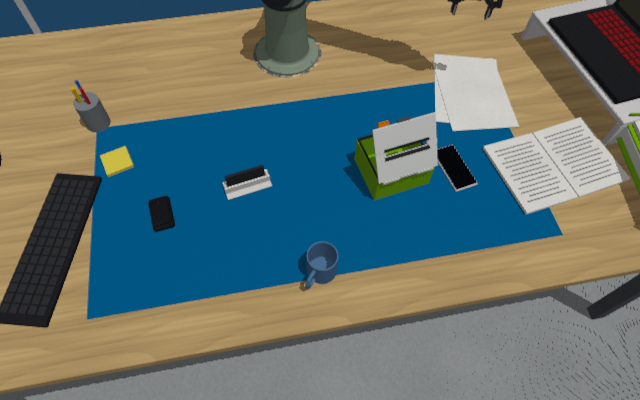

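Run:
```python
from bench import manip
import cv2, numpy as np
for n in ["top"]:
    p=manip.camera(n)
    cv2.imwrite(f"pics/{n}0.png",p["image"][:,:,::-1])
    print(n,p["camera_matrix"].tolist(),np.round(p["cam_to_world"],4).tolist())
    for t in ["calculator","calc_center","stand","returns_box","lid_hinge","lid_press","slot"]:
        r=manip.tip_of(p,t)
        print(t,[(np.round(x["location"],1).tolist(),round(x["conf"],2)) for x in r[:2]])
print(manip.read_time())
```

```text
top [[366.15679281879954, 0.0, 322.58767372305505], [0.0, 366.15679281879954, 203.22586045678574], [0.0, 0.0, 1.0]] [[0.1155, -0.9728, 0.201, 0.4118], [-0.9933, -0.1133, 0.0224, -0.0238], [0.001, -0.2022, -0.9793, 1.2039], [0.0, 0.0, 0.0, 1.0]]
calculator [([378.1, 254.5], 0.54)]
calc_center [([239.7, 212.8], 0.16)]
stand [([380.0, 256.6], 0.64)]
returns_box [([378.2, 253.8], 0.68), ([253.9, 231.5], 0.57)]
lid_hinge [([249.2, 207.6], 0.74)]
lid_press [([241.2, 216.2], 0.85), ([379.3, 255.8], 0.4)]
slot [([240.7, 209.2], 0.7), ([379.0, 255.0], 0.18)]
0.8
```

View pics/top0.png

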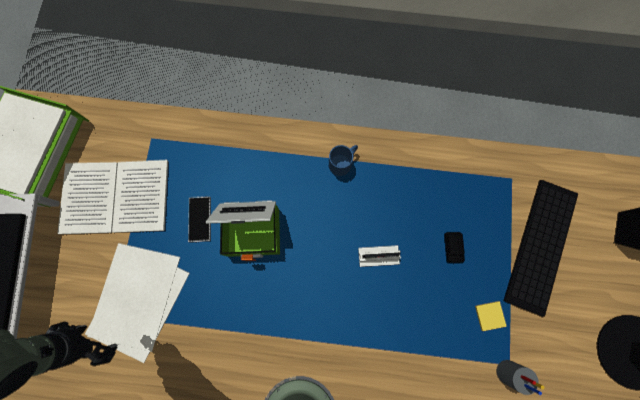

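Run:
```python
from bench import manip
import cv2, numpy as np, pickle
D={}
tiles=[]
for n in ["scene","top"]:
    p=manip.camera(n); D[n]={k:p[k] for k in ("image","camera_matrix","cam_to_world")}
    for t in ["calculator","stand","returns_box","slot"]:
        r=manip.masks_of(p,t)
        D[n][t]=[(x["region"],x["conf"],x["location"]) for x in r]
        print(n,t,[(np.round(x["location"],1).tolist(),round(x["conf"],2),int(x["region"].sum())) for x in r[:3]])
pickle.dump(D,open("d.pkl","wb"))
def crop(n,c,r,w=50,h=50,s=8):
    im=D[n]["image"][r-h:r+h,c-w:c+w,::-1]
    return cv2.resize(im,None,fx=s,fy=s,interpolation=cv2.INTER_CUBIC)
cv2.imwrite("pics/c_scene_box.png",crop("scene",400,160,50,37))
cv2.imwrite("pics/c_top_box.png",crop("top",245,232,50,37))
cv2.imwrite("pics/c_stand.png",np.vstack([crop("scene",247,180,50,25,6),crop("top",379,256,50,25,6)]))
```

```text
scene calculator [([243.1, 174.1], 0.89, 472)]
scene stand [([245.5, 183.7], 0.77, 557)]
scene returns_box [([399.9, 153.9], 0.59, 5370)]
scene slot [([402.1, 148.5], 0.92, 3152)]
top calculator [([455.3, 245.2], 0.68, 559), ([379.2, 254.1], 0.46, 129)]
top stand [([378.9, 254.3], 0.83, 616), ([248.1, 259.2], 0.66, 50)]
top returns_box [([249.6, 223.8], 0.96, 3359)]
top slot [([239.8, 214.5], 0.96, 1247)]
```

View pics/c_scene_box.png

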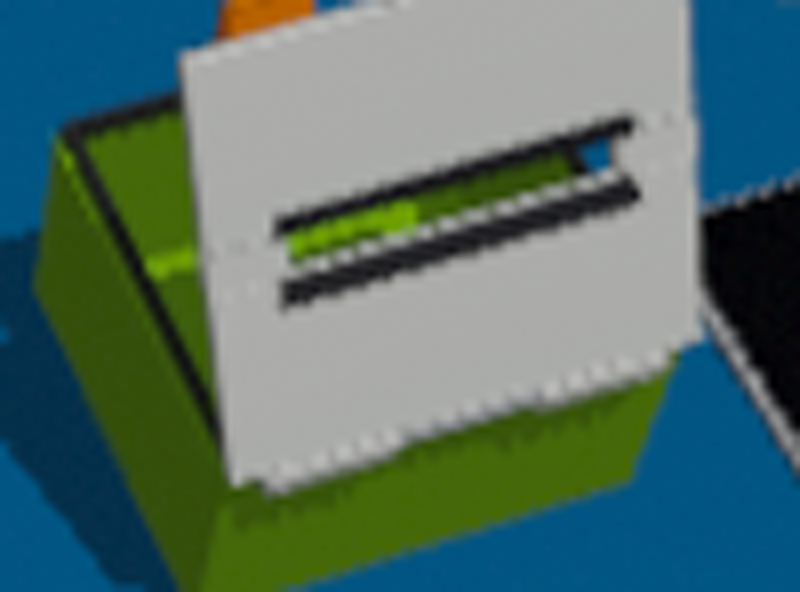

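View pics/c_top_box.png

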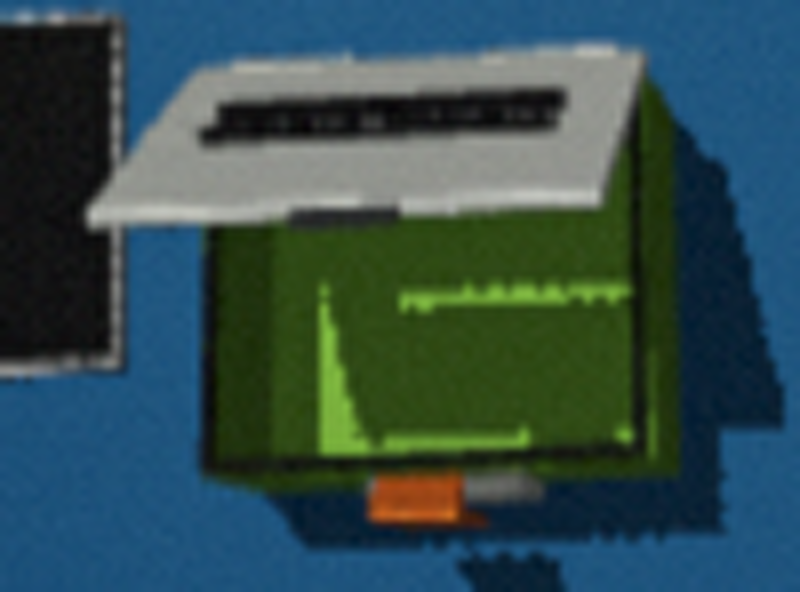

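View pics/c_stand.png

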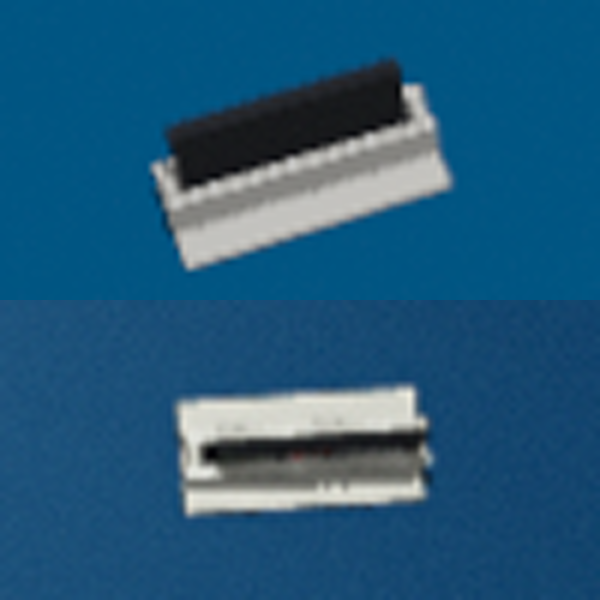

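```bash
cat > vis.py <<'E'
import numpy as np, cv2, pickle
from scipy.optimize import least_squares
def proj(cam,P):
    P=np.atleast_2d(P); T=np.linalg.inv(cam["cam_to_world"]); K=cam["camera_matrix"]
    c=P@T[:3,:3].T+T[:3,3]; u=c@K.T
    return u[:,:2]/u[:,2:]
def box2w(b,P):
    x,y,t=b[:3]; c,s=np.cos(t),np.sin(t); P=np.atleast_2d(P)
    return np.c_[c*P[:,0]-s*P[:,1]+x, s*P[:,0]+c*P[:,1]+y, P[:,2]]
def lidpt(a,d,y,h):  # d from hinge, h above underside
    return [0.075-d*np.cos(a)+h*np.sin(a), y, 0.098+d*np.sin(a)+h*np.cos(a)]
def ray(cam,uv,z):
    K=cam["camera_matrix"];T=cam["cam_to_world"]
    d=T[:3,:3]@np.linalg.solve(K,[uv[0],uv[1],1]); o=T[:3,3]
    return o+d*(z-o[2])/d[2]
def crop(im,c,r,w,h,s):
    return cv2.resize(im[r-h:r+h,c-w:c+w,::-1],None,fx=s,fy=s,interpolation=cv2.INTER_CUBIC)
E
cat > fit0.py <<'E'
from vis import *
D=pickle.load(open("d.pkl","rb"))
def f(x0,y0,s): return lambda X,Y:((X+.5)/s-.5+x0,(Y+.5)/s-.5+y0)
bs=f(350,123,8); bt=f(195,195,8); ss=f(197,155,6); st=f(329,231-50,6)
st2=lambda X,Y: f(329,231,6)(X,Y-300)
# box
obs=[("scene",("t",[-.075,-.085,.094]),bs(62,132)),("scene",("t",[.075,.085,0]),bs(632,482)),("scene",("t",[-.075,-.085,0]),bs(37,290)),
("scene",("l",[.151,-.087,.007]),bs(192,52)),("scene",("l",[0,-.087,.007]),bs(238,487)),("scene",("l",[0,.087,.007]),bs(702,340)),
("top",("l",[0,.087,.007]),bt(205,68)),("top",("l",[0,-.087,.007]),bt(642,50)),("top",("l",[.151,-.087,.007]),bt(606,192)),("top",("l",[.151,.087,.007]),bt(92,208)),
("top",("t",[-.075,.085,.094]),bt(205,470)),("top",("t",[-.075,-.085,.094]),bt(637,457)),("top",("t",[-.075,-.085,0]),bt(676,475))]
def mod(p):
    out=[]
    for n,(k,v),_ in obs:
        P=v if k=="t" else lidpt(p[3],*v)
        out.append(proj(D[n],box2w(p,P))[0])
    return np.array(out)
O=np.array([o[2] for o in obs])
r=least_squares(lambda p:(mod(p)-O).ravel(),[.5,.2,0,1.3],loss="soft_l1")
print("box",np.round(r.x,4)); print(np.round(mod(r.x)-O,1).tolist())
b=r.x
# stand
obs2=[("scene",[.03,-.065,0],ss(187,271)),("scene",[.03,.065,0],ss(453,188)),
("top",[.03,.065,.006],st2(178,401)),("top",[.03,-.065,.006],st2(415,385)),("top",[-.03,-.065,.006],st2(428,498)),("top",[-.03,.065,.006],st2(187,516)),
("scene",[-.0045,-.055,.071],ss(167,128)),("scene",[-.0045,.055,.071],ss(398,59))]
O2=np.array([o[2] for o in obs2])
m2=lambda p:np.array([proj(D[n],box2w(p,P))[0] for n,P,_ in obs2])
r2=least_squares(lambda p:(m2(p)-O2).ravel(),[.4,-.15,0],loss="soft_l1")
print("stand",np.round(r2.x,4)); print(np.round(m2(r2.x)-O2,1).tolist())
pickle.dump((b,r2.x),open("fit.pkl","wb"))
# overlays
def over(n,segs,c,rr,w,h,s):
    im=crop(D[n]["image"],c,rr,w,h,s).copy()
    for A,B,col in segs:
        q=proj(D[n],np.array([A,B])); q=(q-[c-w,rr-h]+.5)*s-.5
        cv2.line(im,*[tuple(int(v) for v in x) for x in q],col,1)
    return im
def rect(T,pts,col):
    W=[box2w(T,p)[0] for p in pts]; return [(W[i],W[(i+1)%len(W)],col) for i in range(len(W))]
R=lambda x0,x1,y0,y1,z:[[x0,y0,z],[x1,y0,z],[x1,y1,z],[x0,y1,z]]
a=b[3]
sb=rect(b,R(-.075,.075,-.085,.085,.094),(0,0,255))+rect(b,R(-.075,.075,-.085,.085,0),(255,0,255))
sb+=rect(b,[lidpt(a,d,y,.007) for d,y in((0,-.087),(.151,-.087),(.151,.087),(0,.087))],(0,255,255))
sb+=rect(b,[lidpt(a,d,y,.007) for d,y in((.068,-.059),(.082,-.059),(.082,.059),(.068,.059))],(0,255,255))
s_=r2.x
sc=rect(s_,R(-.03,.03,-.065,.065,0),(255,0,255))+rect(s_,R(-.03,.03,-.065,.065,.006),(255,255,0))+rect(s_,R(-.0045,.0045,-.055,.055,.071),(0,0,255))+rect(s_,R(-.0065,.0065,-.058,.058,.03),(0,255,0))
cv2.imwrite("pics/ov_box.png",np.vstack([over("scene",sb,400,160,55,40,7),over("top",sb,245,232,55,40,7)]))
cv2.imwrite("pics/ov_st.png",np.vstack([over("scene",sc,247,180,40,25,10),over("top",sc,379,256,40,25,10)]))
E
python3 fit0.py; python3 -c "
import cv2
i=cv2.imread('pics/ov_st.png');print(i.shape);cv2.imwrite('pics/ov_st1.png',cv2.resize(i,(640,800))[:600] if 0 else cv2.resize(i,(480,600)))
i=cv2.imread('pics/ov_box.png');print(i.shape);cv2.imwrite('pics/ov_box1.png',cv2.resize(i,None,fx=.53,fy=.53))"
```

```text
box [0.5356 0.2207 0.1508 1.0393]
[[-0.5, 0.6], [-0.2, 0.8], [-0.0, 0.1], [-1.0, 1.3], [-0.8, -0.4], [0.6, 0.1], [-1.5, -0.3], [0.5, -0.0], [-0.8, -0.0], [-1.4, 0.2], [-1.3, 0.7], [1.2, 0.3], [-0.0, 0.1]]
stand [ 0.5065 -0.197   0.1822]
[[-0.0, 0.6], [-0.3, 0.3], [-0.4, 0.2], [-0.2, 0.2], [-0.4, -0.1], [-0.3, -0.4], [-0.4, -0.1], [-0.3, -0.5]]
(1000, 800, 3)
(1120, 770, 3)
```

View pics/ov_st1.png

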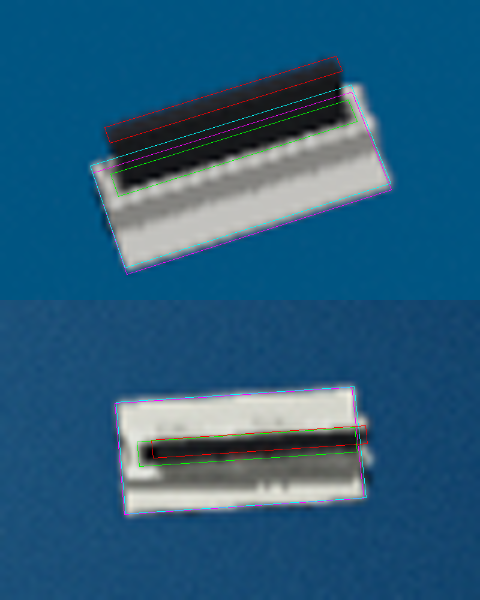

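View pics/ov_box1.png

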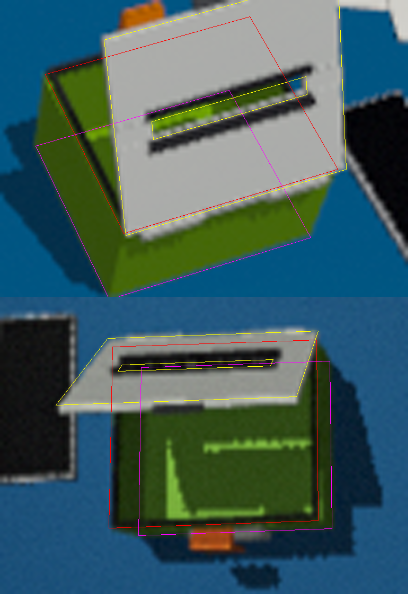

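```bash
cat > h.py <<'E'
from bench import manip
from vis import *
b,s=pickle.load(open("fit.pkl","rb"))
def W(T,P): return box2w(T,P)[0]
# closed-finger push: corner at d along lid, finger half depth 11mm, tip = tcp - .017
def pushpose(a,d=.133,gap=0.,tip=.017):
    P=lidpt(a,d,0,.007+gap); P[0]+=.011; P[2]+=tip
    return W(b,P)
DOWN=lambda yaw:[-np.pi/2,0,yaw]
E
python3 - <<'E'
from h import *
q=manip.read_joint_pos()
print(q, b[2]+np.pi/2)
for yaw in (b[2]+np.pi/2,b[2]-np.pi/2):
  for P in (W(b,[.09,0,.40]),pushpose(1.25),pushpose(1.),pushpose(.5),pushpose(0)):
    r=manip.inverse_kinematics(P,DOWN(yaw)); print(np.round(P,3),None if r is None else np.round(r,2))
for yaw in (s[2],s[2]+np.pi,s[2]-np.pi,b[2],b[2]-np.pi):
  for P in (W(s,[0,0,.20]),W(s,[0,0,.053]),W(b,[0,0,.2])):
    r=manip.inverse_kinematics(P,DOWN(yaw)); print(round(yaw,2),np.round(P,3),None if r is None else np.round(r,2))
print(manip.read_time())
E
```

```text
[ 1.05581586e+00  3.26184022e-01 -1.92611950e-01  1.05199949e+00
 -1.63644555e-05  1.43656406e+00] 1.7215669446301771
[0.625 0.234 0.4  ] [0.25 0.54 0.51 1.55 0.   0.1 ]
[0.586 0.228 0.243] [0.25 0.48 0.02 1.12 0.   0.1 ]
[0.555 0.224 0.231] [ 0.26  0.43 -0.09  1.06  0.    0.11]
[0.509 0.217 0.185] [ 0.27  0.38 -0.28  0.91  0.    0.12]
[0.489 0.214 0.122] [ 0.27  0.42 -0.41  0.74  0.    0.12]
[0.625 0.234 0.4  ] [ 0.25  0.54  0.51  1.55  0.   -3.04]
[0.586 0.228 0.243] [ 0.25  0.48  0.02  1.12  0.   -3.04]
[0.555 0.224 0.231] [ 0.26  0.43 -0.09  1.06  0.   -3.03]
[0.509 0.217 0.185] [ 0.27  0.38 -0.28  0.91  0.   -3.02]
[0.489 0.214 0.122] [ 0.27  0.42 -0.41  0.74  0.   -3.02]
0.18 [ 0.506 -0.197  0.2  ] [-0.51  0.35 -0.29  0.93  0.    0.88]
0.18 [ 0.506 -0.197  0.053] [-0.51  0.52 -0.45  0.6   0.    0.88]
0.18 [0.536 0.221 0.2  ] [ 0.26  0.41 -0.19  0.97  0.    1.65]
3.32 [ 0.506 -0.197  0.2  ] [-0.51  0.35 -0.29  0.93  0.   -2.26]
3.32 [ 0.506 -0.197  0.053] [-0.51  0.52 -0.45  0.6   0.   -2.26]
3.32 [0.536 0.221 0.2  ] [ 0.26  0.41 -0.19  0.97  0.   -1.49]
-2.96 [ 0.506 -0.197  0.2  ] [-0.51  0.35 -0.29  0.93  0.   -2.26]
-2.96 [ 0.506 -0.197  0.053] [-0.51  0.52 -0.45  0.6   0.   -2.26]
-2.96 [0.536 0.221 0.2  ] [ 0.26  0.41 -0.19  0.97 -0.   -1.49]
0.15 [ 0.506 -0.197  0.2  ] [-0.51  0.35 -0.29  0.93  0.    0.91]
0.15 [ 0.506 -0.197  0.053] [-0.51  0.52 -0.45  0.6   0.    0.91]
0.15 [0.536 0.221 0.2  ] [ 0.26  0.41 -0.19  0.97  0.    1.68]
-2.99 [ 0.506 -0.197  0.2  ] [-0.51  0.35 -0.29  0.93 -0.   -2.23]
-2.99 [ 0.506 -0.197  0.053] [-0.51  0.52 -0.45  0.6  -0.   -2.23]
-2.99 [0.536 0.221 0.2  ] [ 0.26  0.41 -0.19  0.97 -0.   -1.46]
1.3
```

Run:
```python
from h import *
manip.gripper_to(0.0)
p=manip.read_position(); o=manip.read_tool_rot()
manip.servo_line([p[0],p[1],.40],max_speed=.25)
manip.move_pose(W(b,[.10,0,.40]),DOWN(b[2]+np.pi/2))
P=pushpose(1.35); 
manip.servo_line(P+np.array([.02,0,.01]),max_speed=.2)
print(manip.read_time(),manip.read_wrist_force(),manip.read_gripper_width(),manip.read_position()-P)
c=manip.camera("scene"); cv2.imwrite("pics/s1.png",cv2.resize(c["image"][80:230,300:500,::-1],None,fx=4,fy=4,interpolation=cv2.INTER_CUBIC))
```

```text
5.55 [ 0.77599216  0.65597752 -0.10928543] 0.003203640447338961 [0.02052851 0.00064036 0.01142038]
```

View pics/s1.png

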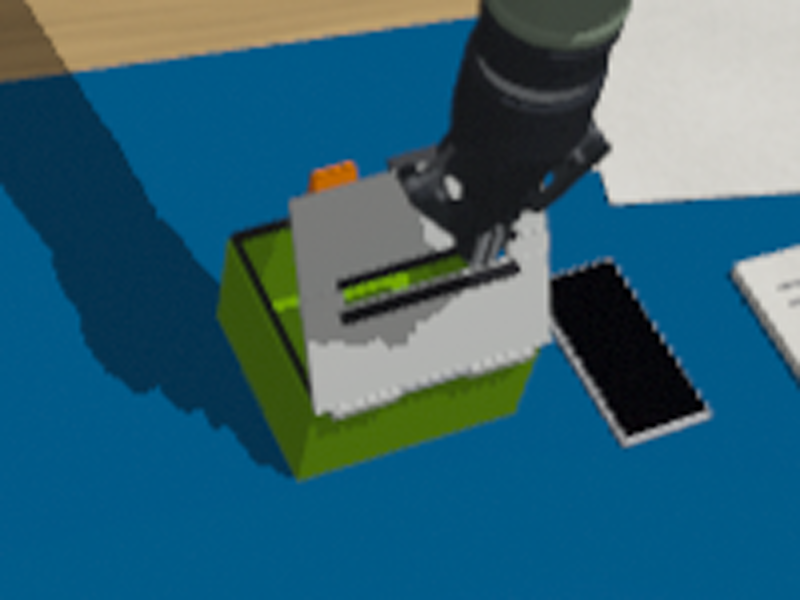

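The closed fingertips (crop about (490,255)) are in front of the lid's outer face, and the lid hasn't moved. Next I follow the arc down while watching the force.

Run:
```python
from h import *
for a in (1.25,1.1,1.0,.9,.8,.65,.5,.35,.25,.18,.12):
    manip.servo_line(pushpose(a),max_speed=.1)
    f=manip.read_wrist_force(); print(a,round(manip.read_time(),2),np.round(f,1), round(float((manip.read_position()-pushpose(a))[2]),4))
    if np.linalg.norm(f)>20: break
c=manip.camera("scene"); cv2.imwrite("pics/s2.png",cv2.resize(c["image"][80:230,300:500,::-1],None,fx=4,fy=4,interpolation=cv2.INTER_CUBIC))
```

```text
1.25 6.1 [0.6 0.5 0.7] 0.0011
1.1 6.45 [ 0.9 -0.8 -0.2] 0.0005
1.0 6.73 [-0.4  0.   0.3] 0.0002
0.9 7.02 [-0.3 -0.2 -0.2] 0.0001
0.8 7.3 [ 0.3 -0.5 -0.4] -0.0
0.65 7.65 [ 1.  -0.1 -0.3] 0.0001
0.5 8.0 [ 0.3  0.4 -0.7] 0.0001
0.35 8.35 [-0.3 -0.9  0.9] 0.0
0.25 8.63 [ 0.3 -0.5  0.1] 0.0001
0.18 8.88 [ 0.7  0.  -0.2] -0.0001
0.12 9.13 [ 0.2 -1.4  0. ] -0.0002
```

View pics/s2.png

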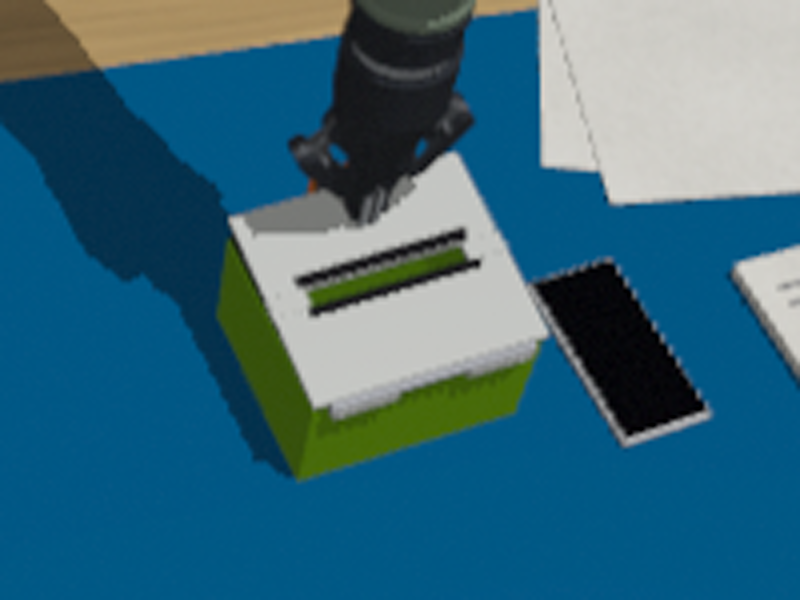

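The lid has followed the fingers down and is almost closed, with the fingertips near its free edge (crop about (370,210)). Now I press it in 1 mm steps.

Run:
```python
from h import *
P0=pushpose(0.0)
z=pushpose(.10)[2]
manip.servo_line([P0[0],P0[1],z],max_speed=.05)
prev=0
while z>P0[2]-.008:
    z-=.001
    manip.servo_line([P0[0],P0[1],z],max_speed=.03)
    f=manip.read_wrist_force(); p=manip.read_position()
    print(round((z-P0[2])*1e3,1),round((p[2]-P0[2])*1e3,2),np.round(f,1),round(manip.read_time(),2))
    if f[2]>28: break
```

```text
12.2 12.21 [-0.6  0.4  0.5] 9.68
11.2 11.13 [-0.8 -0.6 -0.3] 9.93
10.2 10.28 [-0.7  0.   1.4] 10.18
9.2 9.39 [-2.1 -0.6  4.7] 10.43
8.2 8.45 [-2.2 -0.5  5.8] 10.68
7.2 7.52 [-2.3 -0.6  6.5] 10.93
6.2 6.59 [-3.8 -0.8  7.9] 11.18
5.2 5.76 [-3.2 -0.5  9. ] 11.43
4.2 4.06 [-1.4 -0.4  2. ] 11.68
3.2 3.2 [-1.4  0.1  3.8] 11.93
2.2 2.38 [-2.1 -0.9  5.6] 12.18
1.2 1.39 [-2.3 -0.6  5.3] 12.43
0.2 0.51 [-2.9 -0.6  6.7] 12.68
-0.8 -0.02 [-4.7 -1.2 10.6] 12.93
-1.8 -0.11 [-6.8 -2.3 17.9] 13.18
-2.8 -0.22 [-8.7 -2.6 26.5] 13.43
-3.8 -0.3 [-12.8  -3.5  33.3] 13.68
```

Run:
```python
from h import *
P0=pushpose(0.0)
manip.servo_line([P0[0],P0[1],P0[2]+.03],max_speed=.06)
print(manip.read_wrist_force())
manip.move_pose(W(s,[0,0,.22]),DOWN(s[2]))
manip.dwell(.3)
D=pickle.load(open("d.pkl","rb"))
for n in ["scene","top"]:
    p=manip.camera(n); D[n+"2"]={k:p[k] for k in ("image","camera_matrix","cam_to_world")}
    for t in ["lid_press","slot","lid_hinge","calculator"]:
        r=manip.tip_of(p,t)
        print(t,[(np.round(x["location"],1).tolist(),round(x["conf"],2)) for x in r[:2]])
pickle.dump(D,open("d.pkl","wb"))
cv2.imwrite("pics/s3.png",crop(D["scene2"]["image"],400,160,50,37,8))
cv2.imwrite("pics/t3.png",crop(D["top2"]["image"],245,232,50,37,8))
print(manip.read_time())
```

```text
[ 0.27538666  0.10042475 -1.28916716]
lid_press [([388.5, 138.3], 0.81)]
slot [([395.3, 147.6], 0.74), ([388.5, 136.8], 0.7)]
lid_hinge [([409.5, 171.3], 0.9)]
calculator [([247.3, 180.5], 0.71), ([320.5, 271.9], 0.61)]
lid_press [([250.6, 240.6], 0.95)]
slot [([246.2, 228.1], 0.77)]
lid_hinge []
calculator [([379.7, 255.9], 0.41)]
16.7417
```

View pics/s3.png

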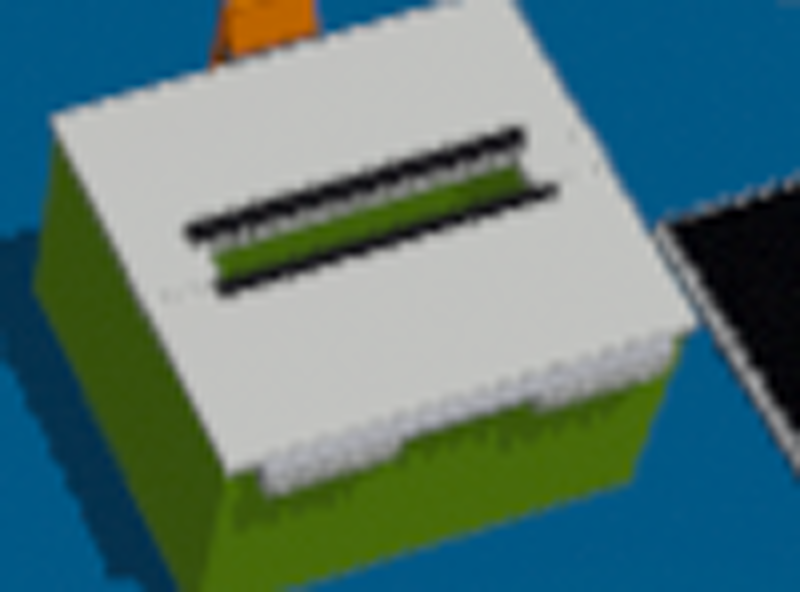

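View pics/t3.png

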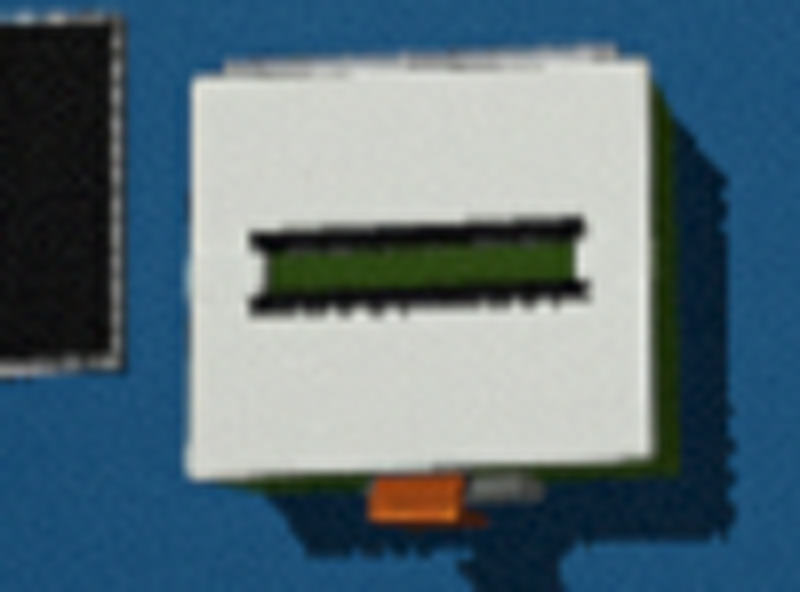

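```bash
cat > fit1.py <<'E'
from vis import *
D=pickle.load(open("d.pkl","rb")); b0,s=pickle.load(open("fit.pkl","rb"))
f=lambda x0,y0,k:(lambda X,Y:np.array(((X+.5)/k-.5+x0,(Y+.5)/k-.5+y0)))
bs=f(350,123,8); bt=f(195,195,8)
obs=[("scene",("l",[.151,-.087,.007]),bs(52,116)),("scene",("l",[0,-.087,.007]),bs(230,475)),("scene",("l",[0,.087,.007]),bs(698,328)),
("scene",("t",[.075,.085,0]),bs(632,482)),("scene",("t",[-.075,-.085,0]),bs(37,290)),
("top",("l",[0,.087,.007]),bt(192,74)),("top",("l",[0,-.087,.007]),bt(650,60)),("top",("l",[.151,-.087,.007]),bt(655,460)),("top",("l",[.151,.087,.007]),bt(186,480)),
("top",("t",[-.075,-.085,0]),bt(676,475))]
O=np.array([o[2] for o in obs]); N=[o[0] for o in obs]
def mod(p,cam=True):
    out=[]
    for n,(k,v),_ in obs:
        P=v if k=="t" else lidpt(p[3],*v)
        u=proj(D[n],box2w(p,P))[0]
        out.append(u+(p[4:6] if n=="top" else p[6:8]))
    return np.array(out)
r=least_squares(lambda p:np.r_[(mod(p)-O).ravel(),p[4:]*1.0],np.r_[b0[:3],0.,0,0,0,0],loss="soft_l1")
print(np.round(r.x,4)); print(np.round(mod(r.x)-O,1).tolist())
J=r.jac; print("sd",np.sqrt(np.diag(np.linalg.inv(J.T@J)))[:4]*.5)
b=r.x[:4]
# slot direct from rays, z=.105
for n,pts in (("top",[bt(268,255),bt(576,240),bt(576,287),bt(268,302)]),("scene",[bs(218,248),bs(520,165),bs(522,190),bs(217,282)])):
    pass
c=np.mean([ray(D["top"],u,.098) for u in [bt(268,250),bt(576,236),bt(576,284),bt(268,299)]],0)
print("slot center top cam",c, "fit",box2w(b,[0,0,.105]))
# lips (rising 6): centers of lips in both cams
top=[bt(250,240),bt(583,226),bt(587,290),bt(250,305)]
sc=[bs(190,232),bs(522,135),bs(557,188),bs(222,290)]
for n,l in (("top",top),("scene",sc)):
    q=np.array([ray(D[n],u,.109) for u in l]); print(n,"lip centre",q.mean(0)); 
    v=(q[0]-q[1])/1 if n=="top" else q[1]-q[0]; w=(q[3]-q[2]) if n=="top" else q[2]-q[3]
    print("yaw",[np.arctan2(-x[0],x[1]) for x in(v,w)], np.linalg.norm(v))
pickle.dump((b,s),open("fit1.pkl","wb"))
E
python3 fit1.py
```

```text
[ 0.5364  0.2198  0.1551  0.0094  0.1257  0.1285  0.188  -0.0013]
[[0.1, 0.2], [-0.5, -1.0], [0.4, -0.7], [-0.1, 0.9], [-0.1, 0.5], [0.1, 0.6], [-0.3, 0.2], [-0.3, -0.3], [-0.2, -0.5], [0.5, -0.1]]
sd [0.001282   0.00119863 0.00569461 0.01833907]
slot center top cam [0.535968   0.22000138 0.098     ] fit [[0.53636572 0.2197849  0.105     ]]
top lip centre [0.5352987  0.21937703 0.109     ]
yaw [np.float64(0.15838698201473275), np.float64(0.16066052273877882)] 0.12548917155879513
scene lip centre [0.53527511 0.22056179 0.109     ]
yaw [np.float64(0.15518298464286456), np.float64(0.16425053922639282)] 0.1246533059413433
```

Both cameras put the slot at about (0.5355, 0.220) with yaw 0.158. The tongue is out of sight under the orange latch. The fitted lid angle of 0.009 ± 0.018 can't tell me whether the latch caught, so I'll touch-probe the lid before posting.

Run:
```python
from h import *
P0=pushpose(0.0)
manip.move_pose([P0[0],P0[1],P0[2]+.04],DOWN(b[2]+np.pi/2))
manip.servo_line([P0[0],P0[1],P0[2]+.005],max_speed=.06)
for k in (5,4,3,2.2,1.5,1,.6,.2,-.2,-.6):
    manip.servo_line([P0[0],P0[1],P0[2]+k*1e-3],max_speed=.03)
    f=manip.read_wrist_force(); print(k,round((manip.read_position()[2]-P0[2])*1e3,2),np.round(f,1))
    if f[2]>4: break
manip.servo_line([P0[0],P0[1],P0[2]+.04],max_speed=.1)
print(manip.read_time())
```

```text
5 5.38 [-0.2 -0.5  0. ]
4 4.0 [-0.   0.8 -0.7]
3 2.92 [-0.   0.2  0. ]
2.2 2.12 [-0.8 -0.8  0.1]
1.5 1.44 [ 0.3  0.5 -0.1]
1 0.99 [-0.  -0.8 -0.2]
0.6 0.74 [-1.1  0.1  1.6]
0.2 0.59 [-2.  -0.   6.2]
21.5583
```

Contact comes at +0.7 mm, which is about 0.006 rad, so the latch has caught. Now I grasp the calculator.

Run:
```python
from h import *
manip.move_pose(W(s,[0,0,.16]),DOWN(s[2]))
manip.gripper_to(.45)
manip.servo_line(W(s,[0,0,.056]),max_speed=.12)
print(manip.read_wrist_force(),manip.read_position()-W(s,[0,0,.056]))
manip.gripper_to(0.0)
print("w",manip.read_gripper_width(),manip.read_wrist_force(),manip.read_time())
manip.servo_line(W(s,[0,0,.075]),max_speed=.06)
print("w",manip.read_gripper_width(),manip.read_wrist_force())
manip.servo_line(W(s,[0,0,.2]),max_speed=.2)
manip.dwell(.2)
D=pickle.load(open("d.pkl","rb"))
for n in ["scene","top"]:
    p=manip.camera(n); D[n+"3"]={k:p[k] for k in ("image","camera_matrix","cam_to_world")}
pickle.dump(D,open("d.pkl","wb"))
T=np.r_[manip.read_position()]
u=proj(D["scene3"],T)[0].astype(int); print(u,T, manip.read_wrist_force(),manip.read_time())
cv2.imwrite("pics/s4.png",crop(D["scene3"]["image"],u[0],u[1]+5,50,37,8))
u=proj(D["top3"],T)[0].astype(int); print(u)
cv2.imwrite("pics/t4.png",crop(D["top3"]["image"],u[0],u[1],50,37,8))
```

```text
[ 0.34973591  0.2602769  -0.50229986] [ 0.00054705 -0.00030514  0.00061506]
w 0.09360492856359709 [0.19313123 0.13635571 5.09131449] 24.9083
w 0.09700876146209489 [-0.04224031  0.38183075 -0.4623483 ]
[238 142] [ 0.50600939 -0.19674321  0.19897878] [ 0.34059978 -0.35217868 -0.44403939] 26.45
[389 251]
```

View pics/s4.png

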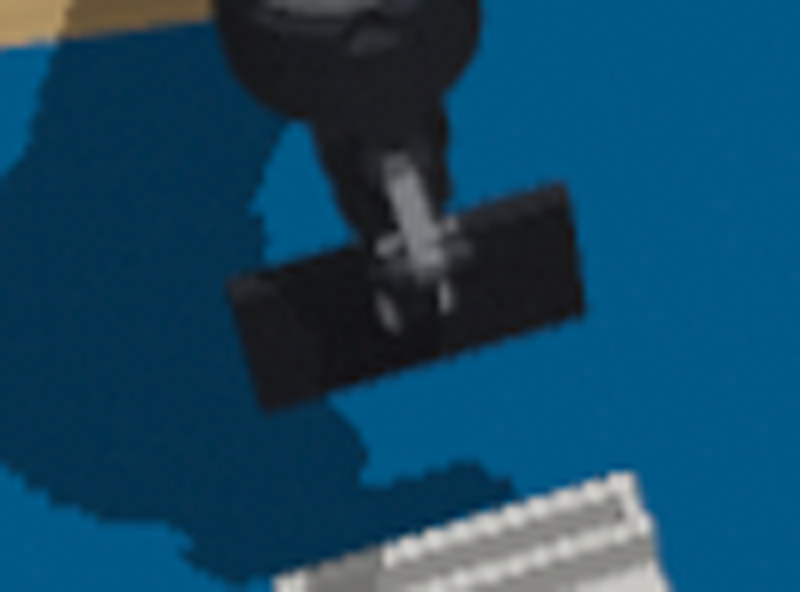

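View pics/t4.png

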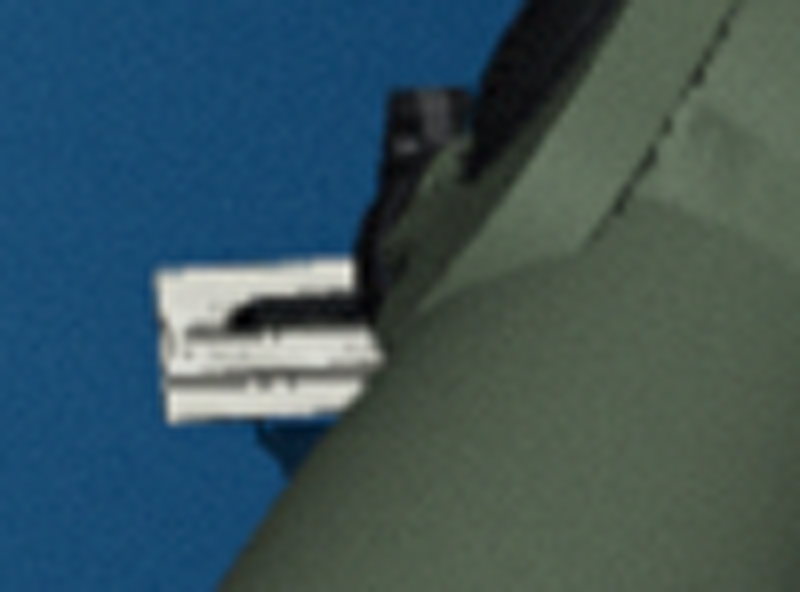

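The gripper holds the calculator firmly; its face corners in the scene crop are about (230,278), (562,183), (583,315) and (262,412). I'll work out where it sits in the grasp.

Run:
```python
from h import *
D=pickle.load(open("d.pkl","rb"))
T=np.array([0.50600939,-0.19674321,0.19897878])
c=D["scene3"]; uu=proj(c,T)[0].astype(int)
x0,y0=uu[0]-50,uu[1]+5-37
g=lambda X,Y:np.array([(X+.5)/8-.5+x0,(Y+.5)/8-.5+y0])
O=np.array([g(228,277),g(562,182),g(584,316),g(262,413)])
# local calc coords rel. to bottom middle; yaw tool
L=np.array([[-.0045,-.055,.065],[-.0045,.055,.065],[.0045,.055,0],[.0045,-.055,0]])
def m(p):
    dy,dz,rx,dyaw=p; q=L-[0,0,.033]; 
    q=np.c_[q[:,0],q[:,1]*np.cos(rx)-q[:,2]*np.sin(rx)+dy,q[:,1]*np.sin(rx)+q[:,2]*np.cos(rx)+dz]
    return proj(c,box2w([T[0],T[1],s[2]+dyaw],q+[0,0,T[2]-.017]))
r=least_squares(lambda p:np.r_[(m(p)-O).ravel(),p[3]*20],[0,0,0,0])
print(np.round(r.x,4),np.round(m(r.x)-O,2).tolist())
# ref: same residual bias for known TCP? compare with same camera bias on box slot
```

```text
[ 0.     -0.0001 -0.0205  0.008 ] [[-0.57, -0.35], [0.34, -0.74], [0.47, 0.65], [-0.14, 0.64]]
```

```bash
cat > ins.py <<'E'
from h import *
import sys
X,Y,yaw=[float(v) for v in sys.argv[1:4]]
zs=float(sys.argv[4])
p=manip.read_position()
if np.hypot(p[0]-X,p[1]-Y)>.1: manip.move_pose([X,Y,.21],DOWN(yaw))
manip.servo_line([X,Y,.172],DOWN(yaw),max_speed=.15)
c=manip.camera("scene"); cv2.imwrite("pics/ins_%d.png"%int(manip.read_time()*100),crop(c["image"],400,150,50,37,8))
z=.166   # bottom at z-.05
while z>zs:
    manip.servo_line([X,Y,z],max_speed=.04)
    f=manip.read_wrist_force(); q=manip.read_position()
    print("bottom",round((z-.05)*1e3,1),np.round((q-[X,Y,z])*1e3,2),np.round(f,1),round(manip.read_time(),2))
    if np.linalg.norm(f)>9: break
    z-=.003
E
python3 ins.py .5355 .220 .158 .133; ls pics
```

```text
bottom 116.0 [ 0.06 -0.    0.2 ] [ 0.3  0.1 -0.5] 28.74
bottom 113.0 [-0.15  0.04 -0.14] [ 0.6  0.6 -0.1] 28.99
bottom 110.0 [-0.21 -0.04 -0.27] [-0.   0.3 -0.5] 29.24
bottom 107.0 [-0.2  -0.07 -0.27] [ 0.2  0.4 -0.5] 29.49
bottom 104.0 [-0.18 -0.06 -0.25] [-0.8 -1.3  0.2] 29.74
bottom 101.0 [-0.2  -0.04 -0.24] [-0.2 -0.5 -1.3] 29.99
bottom 98.0 [-0.16 -0.06 -0.23] [-0.3 -0.3 -0.9] 30.24
bottom 95.0 [-0.17 -0.05 -0.24] [ 0.6  0.6 -0.2] 30.49
bottom 92.0 [-0.2  -0.06 -0.25] [ 0.5 -0.7 -0.9] 30.74
bottom 89.0 [-0.21 -0.05 -0.25] [-0.1 -0.5 -0.5] 30.99
bottom 86.0 [-0.2  -0.06 -0.26] [-0.8  0.3 -1. ] 31.24
c_scene_box.png
c_stand.png
c_top_box.png
ins_2844.png
ov_box.png
ov_box1.png
ov_st.png
ov_st1.png
s1.png
s2.png
s3.png
s4.png
scene0.png
t3.png
t4.png
top0.png
```

Run:
```python
from h import *
manip.servo_line([.5355,.220,.132],max_speed=.04)
print(manip.read_wrist_force())
c=manip.camera("scene"); cv2.imwrite("pics/s5.png",crop(c["image"],400,150,50,37,8))
```

```text
[-0.6423766  -0.31573461 -0.85474454]
```

View pics/s5.png

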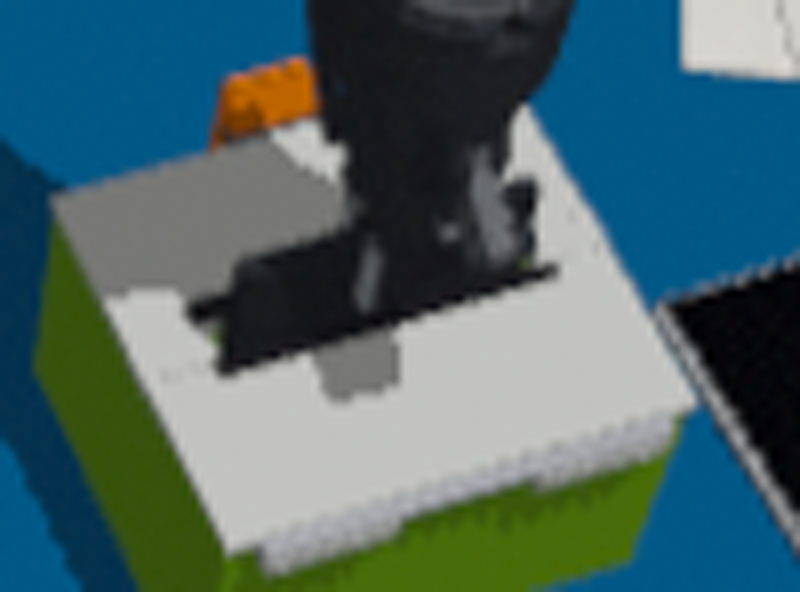

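The calculator is centred in the slot between the black lips (crop about (225,340) to (535,250)). Releasing it now.

Run:
```python
from h import *
manip.gripper_to(.5)
manip.dwell(.3)
manip.servo_line([.5355,.220,.26],max_speed=.15)
manip.move_pose([.35,.0,.35],DOWN(.158))
manip.dwell(.5)
for n in ("scene","top"):
    c=manip.camera(n)
    r=manip.recognise(c,"calculator"); print(n,[(np.round(x["location"]),round(x["conf"],2)) for x in r])
    cv2.imwrite(f"pics/end_{n}.png",crop(c["image"],*((400,160) if n=="scene" else (245,232)),50,37,8))
    cv2.imwrite(f"pics/endf_{n}.png",c["image"][:,:,::-1])
print(manip.read_time(),manip.read_wrist_force())
```

```text
scene []
top [(array([249., 229.]), 0.6)]
35.125 [-0.60574534  0.07968961 -0.81025275]
```

View pics/end_scene.png

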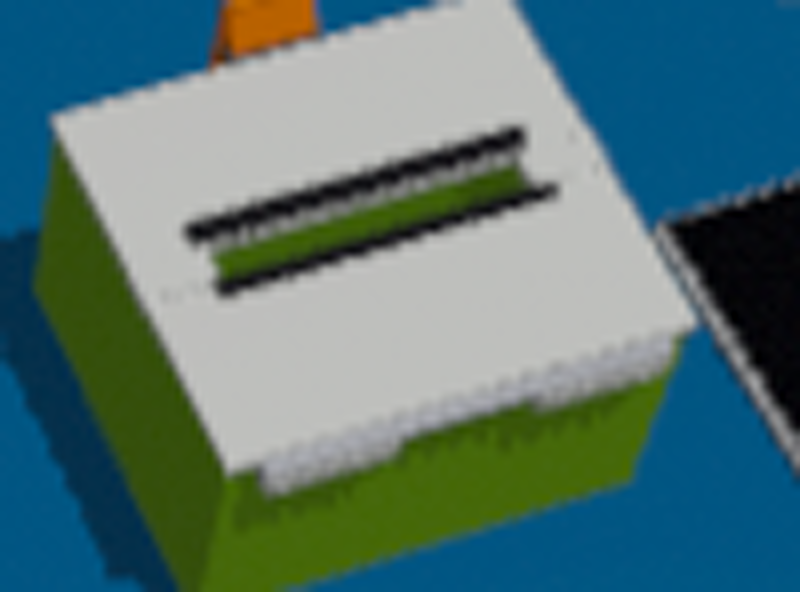

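View pics/end_top.png

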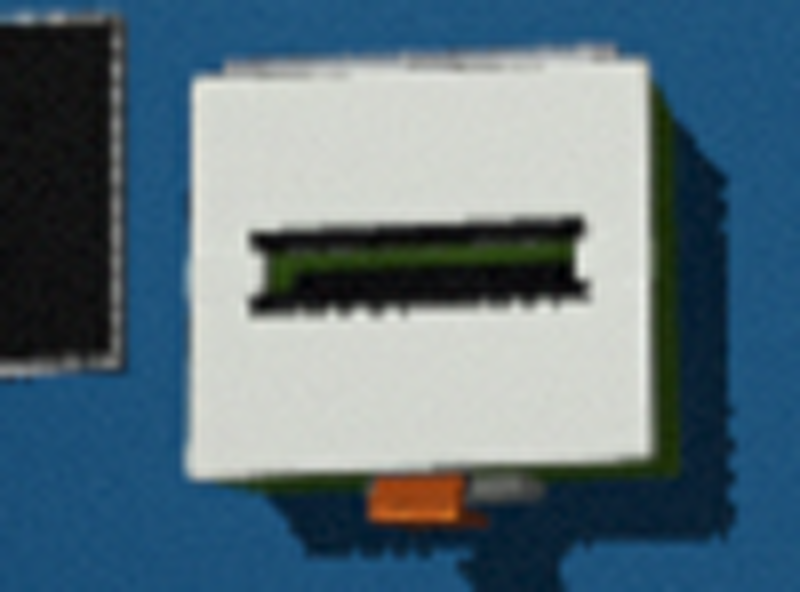

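View pics/endf_scene.png

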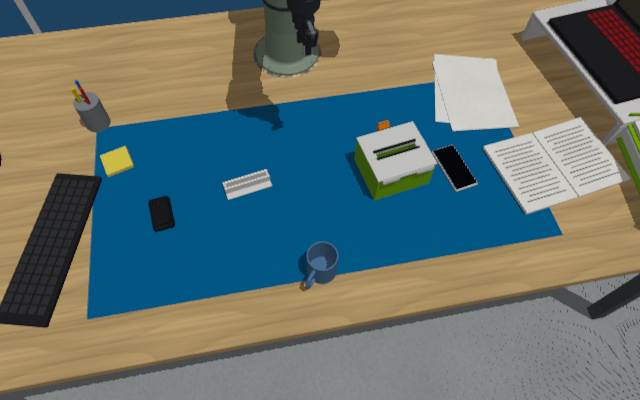

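The stand is empty and the lid looks unchanged. The top view shows the calculator through the slot, below the lid (crop about (290–570,285)). I'll check once more that nothing is moving, then hand in.

Run:
```python
from h import *
a=manip.camera("top")["image"][200:265,210:285].astype(float)
manip.dwell(1.5)
d=manip.camera("top")["image"][200:265,210:285].astype(float)
print(abs(a-d).max(),abs(a-d).mean(),manip.read_time())
D=pickle.load(open("d.pkl","rb")); n=manip.camera("scene")["image"].astype(float)
e=abs(n-D["scene"]["image"]).max(2)
print("phone",e[140:192,445:480].max(),"mug",e[238:292,298:345].max(),"mouse",e[192:235,145:178].max())
manip.job_done()
```

```text
21.0 1.8376752136752137 36.725
phone 9.0 mug 7.0 mouse 9.0
the job is handed in; nothing more can be done
```

The lid is shut and latched, the calculator is inside the box, and I handed the job in at about 36.7 s. No verdict was reported.

- **Lid:** I pushed it down with closed fingers until it bottomed out at about 33 N. After lifting clear, a light touch met the lid about 0.7 mm above fully down (about 0.006 rad), which means the latch caught. The camera fit alone (0.009 ± 0.018 rad) was too coarse to show that. I did not probe the lid again after posting, but it looks the same in the final pictures.
- **Calculator:** I gripped it from the stand and lowered it into the slot with contact forces under about 2 N. I released it with its lower edge about 23 mm below the top of the lid. It dropped in, and the top camera shows it through the slot, inside the tub. The scene camera can't see it, and its recogniser returned nothing.
- **At rest:** Two pictures 1.5 s apart showed no clear movement, with a mean difference of 1.8 grey levels and a maximum of 21, which I took as image noise.
- **Mug, phone and mouse:** The picture areas around them match the start to within 9 grey levels, so they have not moved.
- **Arm:** It was parked clear of everything at hand-in.

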